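Pack the titration carrier

ROBOT

A 7-joint arm with a two-finger parallel gripper is mounted at the origin on a cart in front of the work surface, level with it; the furniture and walls round the work are solid. World frame = base frame: x ahead of the robot, y to its left, z up, the work surface at z = 0. Lengths are in m, angles in rad, forces in N, time in s.
With the tool pointing down it reaches from about 0.425 to 0.95 m from the base axis. Payload 4.7 kg.
Tool frame: the origin (TCP) lies between the finger pads; the fingertips stand 25 mm ahead of it and the grasp point (between the pads) lies 6 mm ahead of it; z points along the fingers, y is the line along which they close (so a half turn about z gives the same grasp; the last joint's range is limited). The gripper opens to 85 mm and grips with 20 to 120 N. Pads are 22 mm wide; open, the fingers measure 114 mm over their backs; the gripper's body (76 mm by 85 mm) begins 54 mm behind the grasp point. The pads swing forward as they close: fully open they stand 13 mm farther back than shut.
Start: joints at [-1.352, 0.469, -0.049, 1.532, 0.024, 1.141, -0.082], TCP at [0.166, 0.654, 0.256] pointing down, gripper open.
Joint ranges: [-2.59, 2.59], [-0.33, 1.99], [-1.39, 1.29], [0.1, 2.45], [-1.04, 4.18], [0.21, 1.99], [-2.66, 2.66]. Speed limits (rad/s): [2.57, 2.57, 3.14, 3.14, 3.14, 3.14, 3.14].

INTERFACE

Orientations are given as a 3x3 rotation matrix whose columns are the frame's x, y, z axes.
In Python, from rig import * gives the robot as it stands. Calls block until the motion is done:
- movep(position, orientation): joint-space move of the TCP to a pose.
- move_l(position, attitude=None, feed=0.15, until_force=None): straight line of the TCP; attitude=None keeps the orientation; feed is the mean speed in m/s. With until_force (N) it stops when the force on the tool has changed by that much, and returns True; else False.
- move_joints(angles): joint-space move.
- command_gripper(opening, newtons=None): finger opening in m; newtons is the grip in N (None keeps the last); returns when the fingers have stopped.
- sleep(seconds).
- inverse_kinematics(position, orientation): joint angles nearest the present ones, or None.
- sense(): the state.
- camera(name): name is "scene" or "top" or "wrist"; returns (picture, depth): 384x512x3 uint8, red, green, blue; 384x512 float32, m along the optical axis (not along the pixel's ray), 0 where there is no reading.
- camera_params(name): a dict with "K" (3x3 intrinsics, pixels), "position" and "rotation" of the camera in the world; the wrist camera has in their place "tool_from_camera" (4x4, takes a point from camera to tool coordinates, whose origin is the TCP and whose axes are the flange's). Camera axes: x right, y down, z forward; pixel columns grow to the right and rows downward; lengths in m; the calibration is good to about 2 mm. The wrist camera is an equidistant fisheye: a pixel r from the principal point sees the ray r / f radians off the axis. A picture is of the moment at which its call begins: read the wrist's pose just before it. camera_params takes no time and is no camera call.
A pose or a line that the arm cannot do raises Unreachable and nothing moves.
- finish_job(): hands the job in; it is judged then, once.
The state is a dict: "time_s": time; "joint_pos": joint angles; "qd": joint speeds; "joint_efforts": joint torques, N m; "position": TCP position; "tcp_rot": TCP orientation; "wrist_force": force on the tool from outside, world axes, zero at the start; "ft_torque": the same for the moment, N m; "finger_gap": finger opening in m; "gripper_force": force on a finger pad.
Only numpy, scipy, OpenCV 4.12 (cv2) and the standard library are available. Lean on these libraries where they do the work, as an engineer would, in place of code of your own. Each camera call takes 0.05 s, during which the arm holds its last target. There are 200 camera calls.

TASK

Pack the aluminium carrier for one titration from the things standing beside it on the bench: stand the conical flask, the larger of the two beakers, the dropping bottle and the smaller of the two stoppers upright, each right down in the well that is sized for it, the largest well for the flask and so on down to the smallest for the stopper. Set the glass down rather than letting it drop, and leave the smaller beaker and the larger stopper standing where they are.

Things in the scene. Friction and masses are not known exactly. Their poses are not given: they have to be found in the camera images.
- flask: 100 ml conical flask of clear glass, 67 mm across at the base, 106 mm tall; its straight neck, 30 mm across, runs from 80 to 106 mm above the base and is the place to grip. Loose, 75 g. Origin: centre of its underside; z up along its axis; stands upright at the start.
- large_beaker: The larger of the two beakers on the front of the bench: clear glass, 52 mm across the body, 57 mm across the rim, 72 mm tall. Loose, 45 g; it bears a grip across the outside of the body. Origin: centre of its underside; z up along its axis; stands upright at the start.
- dropping_bottle: Amber glass dropping bottle with a pipette cap. Body 36 mm across up to its shoulder 70 mm above the base, or a little below; black collar 24 mm across from 70 to 84 mm; bulb 12 mm across, top at 116 mm. Rigid, loose, 95 g. Origin: centre of its underside; z up along its axis; stands upright at the start.
- small_stopper: The smaller of the two rubber stoppers: a cone 24 mm across its upper face, narrower below, 24 mm tall, wide end up. Loose, 20 g. Origin: centre of its underside; z up along its axis; stands upright at the start.
- holder_80: Fixed grey block 95 x 95 x 28 mm, one of four set two by two, in changing order, in an aluminium carrier tray (206 mm square, rim 23 mm high, low handle loops). Round well in the middle, 80 mm wide, 20 mm deep (floor 14 mm above the bench): for the conical flask, 4 mm chamfer at the mouth; block top 34 mm above the bench. Origin: centre of its underside, 6 mm above the bench; z up.
- holder_66: Fixed grey block 95 x 95 x 28 mm, one of four set two by two, in changing order, in an aluminium carrier tray (206 mm square, rim 23 mm high, low handle loops). Round well in the middle, 66 mm wide, 20 mm deep (floor 14 mm above the bench): for the larger beaker, 4 mm chamfer at the mouth; block top 34 mm above the bench. Origin: centre of its underside, 6 mm above the bench; z up.
- holder_48: Fixed grey block 95 x 95 x 28 mm, one of four set two by two, in changing order, in an aluminium carrier tray (206 mm square, rim 23 mm high, low handle loops). Round well in the middle, 48 mm wide, 20 mm deep (floor 14 mm above the bench): for the dropping bottle, 4 mm chamfer at the mouth; block top 34 mm above the bench. Origin: centre of its underside, 6 mm above the bench; z up.
- holder_34: Fixed grey block 95 x 95 x 28 mm, one of four set two by two, in changing order, in an aluminium carrier tray (206 mm square, rim 23 mm high, low handle loops). Round well in the middle, 34 mm wide, 10 mm deep (floor 24 mm above the bench): for the smaller stopper, 4 mm chamfer at the mouth; block top 34 mm above the bench. Origin: centre of its underside, 6 mm above the bench; z up.
- small_beaker: The smaller of the two beakers: clear glass, 45 mm across, 55 mm tall. Not part of the set; stays where it stands. Loose. Origin: centre of its underside; z up along its axis; stands upright at the start.
- large_stopper: The larger of the two rubber stoppers: 37 mm across its upper face, 28 mm tall, wide end up. Not part of the set; stays where it stands. Loose. Origin: centre of its underside; z up along its axis; stands upright at the start.
Mind the look-alikes: they are no part of the job. Several things have the shape of the small_stopper; the one meant has the colours described above.

How it is judged:
At the end, for the whole second after the job is handed in: Flask, larger beaker, dropping bottle and smaller stopper each within 12 mm of the axis of its own well (80, 66, 48, 34 mm), underside on the well floor within 5 mm, upright within 0.12 rad, at rest. Smaller beaker and larger stopper upright, within 30 mm of where they stood (horizontal distance between flask and holder_80 below 0.012 m and z of flask in the frame of holder_80 between 0.005 and 0.013 m and angle between each of flask, large_beaker, dropping_bottle, small_stopper's own z axis and vertical below 0.12 rad and linear speed of each of flask, large_beaker, dropping_bottle, small_stopper below 0.02 m/s and horizontal distance between large_beaker and holder_66 below 0.012 m and z of large_beaker in the frame of holder_66 between 0.005 and 0.013 m and horizontal distance between dropping_bottle and holder_48 below 0.012 m and z of dropping_bottle in the frame of holder_48 between 0.005 and 0.013 m and horizontal distance between small_stopper and holder_34 below 0.012 m and z of small_stopper in the frame of holder_34 between 0.015 and 0.023 m and distance of each of small_beaker, large_stopper from where it was at the start of the episode below 0.03 m and angle between each of small_beaker, large_stopper's own z axis and vertical below 0.15 rad); the robot touches nothing.
It fails at once if the small beaker, which stays on the bench, is knocked over or shifted by more than 30 mm (distance of small_beaker from where it was at the start of the episode above 0.03 m or angle between small_beaker's own z axis and vertical above 0.5 rad).
It fails at once if the large stopper, which stays on the bench, is knocked over or shifted by more than 30 mm (distance of large_stopper from where it was at the start of the episode above 0.03 m or angle between large_stopper's own z axis and vertical above 0.5 rad).
It fails at once if the flask is dropped (falls freely faster than 0.9 m/s, a drop of about 40 mm) (linear speed of flask above 0.9 m/s and not (contact force between the fingers and flask above 0.01 N)).
It fails at once if the large beaker is dropped (falls freely faster than 0.9 m/s, a drop of about 40 mm) (linear speed of large_beaker above 0.9 m/s and not (contact force between the fingers and large_beaker above 0.01 N)).
It fails at once if the dropping bottle is dropped (falls freely faster than 0.9 m/s, a drop of about 40 mm) (linear speed of dropping_bottle above 0.9 m/s and not (contact force between the fingers and dropping_bottle above 0.01 N)).
It also fails if it takes over 104 s, if anything falls off the work surface, if the arm or the gripper's body presses on something with over 40 N, if the wrist force passes 120 N, or if a joint passes its speed limit or range.

## Working session

There is one attempt and no reset: what is moved stays moved. The work goes in short steps, each a Python script; the robot and the scene stay as the last script left them, time stands still between calls to the robot, and variables do not carry over. Pictures are saved under pics/ and viewed, at most 14 in all, crops included, and the job is handed in when it is done.

```bash
mkdir -p pics; ls; python3 - <<'E'
from rig import *
import cv2,numpy as np
for n in("scene","top"):
    p,d=camera(n); cv2.imwrite(f"pics/{n}0.png",cv2.resize(p[:,:,::-1],(800,600),interpolation=cv2.INTER_CUBIC)); np.savez(f"{n}0.npz",p=p,d=d)
    c=camera_params(n); print(n,c)
print(sense()["tcp_rot"],sense()["time_s"],camera_params("wrist"))
E
```

```text
pics
scene {'K': array([[349.54395908,   0.        , 263.7031691 ],
       [  0.        , 349.54395908, 194.40058376],
       [  0.        ,   0.        ,   1.        ]]), 'position': array([-0.07376368,  0.72991113,  0.40748526]), 'rotation': array([[-0.65723697, -0.31135635,  0.68636491],
       [-0.75357213,  0.25578228, -0.60556129],
       [ 0.01298537, -0.91522273, -0.40273904]])}
top {'K': array([[431.41128221,   0.        , 256.11439226],
       [  0.        , 431.41128221, 195.16432058],
       [  0.        ,   0.        ,   1.        ]]), 'position': array([0.34204012, 0.22292698, 0.91446997]), 'rotation': array([[-2.70902989e-03, -9.86004806e-01,  1.66694882e-01],
       [-9.99859902e-01, -8.26874839e-05, -1.67382501e-02],
       [ 1.65177786e-02, -1.66716873e-01, -9.85866445e-01]])}
[[-9.69466104e-01  2.45225075e-01 -3.69271359e-04]
 [ 2.45225349e-01  9.69464693e-01 -1.65426111e-03]
 [-4.76707599e-05 -1.69430477e-03 -9.99998564e-01]] 0.1 {'K': array([[297.31863964,   0.        , 260.07289447],
       [  0.        , 297.31863964, 188.45896957],
       [  0.        ,   0.        ,   1.        ]]), 'tool_from_camera': array([[ 4.72251356e-04, -9.60494955e-01, -2.78296997e-01,
         7.15883672e-02],
       [ 9.99999782e-01,  3.24914697e-04,  5.75544569e-04,
         4.28228797e-04],
       [-4.62384870e-04, -2.78297208e-01,  9.60494899e-01,
        -1.18090259e-01],
       [ 0.00000000e+00,  0.00000000e+00,  0.00000000e+00,
         1.00000000e+00]])}
```

View pics/top0.png

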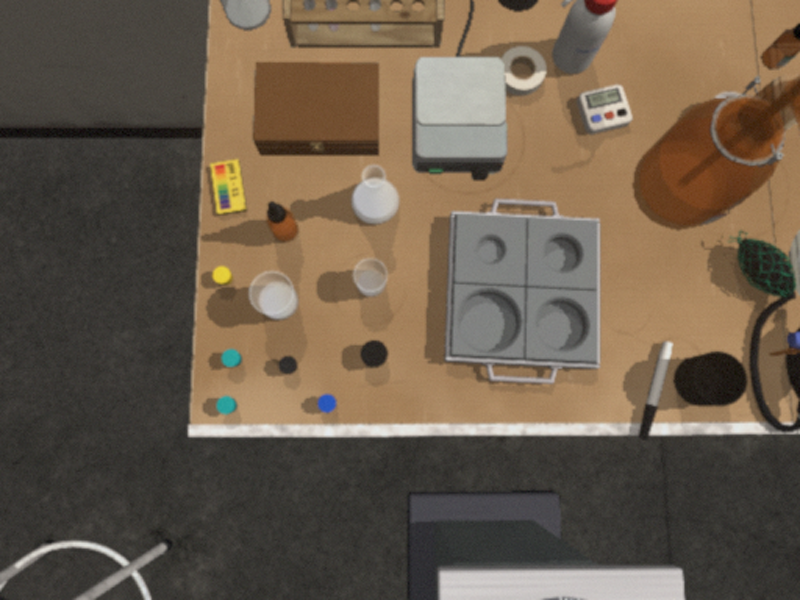

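View pics/scene0.png

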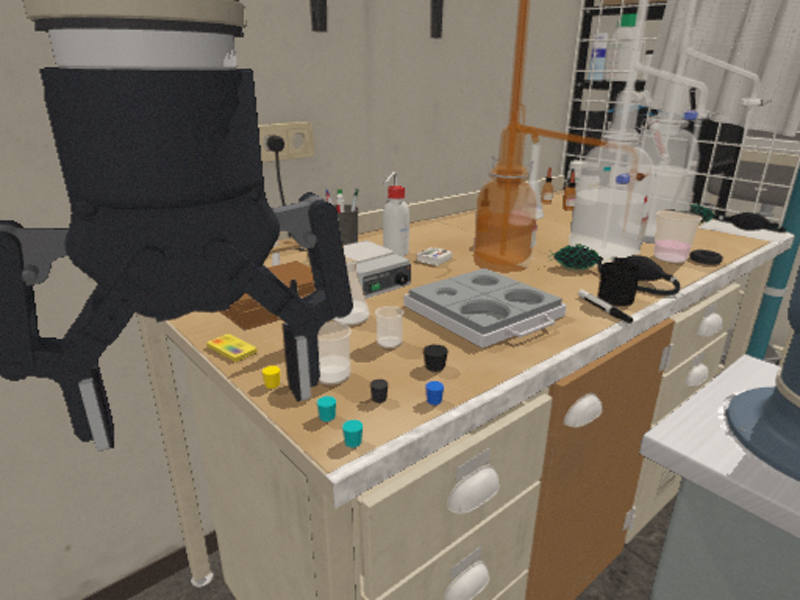

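The top view (800 px scale) shows:

- **Glass:** flask (375,200), large beaker (275,297), small beaker (370,277), amber bottle (283,225).
- **Wells:** 80 at (488,322), 66 at (563,323), 48 at (562,253), 34 at (490,250).
- **Stopper candidates:** black small (288,365), black large (374,353), teal (232,358) and (227,405), yellow (222,275), blue (327,403). The plain black small one (288,365) matches the black large stopper, so it should be the pair's smaller one. I'll measure it and crop to confirm.

```bash
cat > h.py <<'E'
import numpy as np,cv2
from rig import *
def cloud(n,d):
    c=camera_params(n);K=c["K"];v,u=np.mgrid[:384,:512]
    r=np.stack([(u-K[0,2])/K[0,0],(v-K[1,2])/K[1,1],np.ones_like(u,float)],-1)
    return (r*d[...,None])@c["rotation"].T+c["position"]
def ray(n,u,v,z):
    c=camera_params(n);K=c["K"];r=c["rotation"]@np.array([(u-K[0,2])/K[0,0],(v-K[1,2])/K[1,1],1]);p=c["position"]
    return p+r*(z-p[2])/r[2]
E
python3 - <<'E'
from h import *
f=np.load("top0.npz");p,d=f["p"],f["d"];P=cloud("top",d);S=800/512
names=dict(flask=(375,195),lb=(275,295),sb=(370,277),bottle=(282,222),stS=(288,365),stL=(374,353),teal1=(232,358),teal2=(227,405),yel=(222,275),blue=(327,403))
m=((P[...,2]>.008)&(d>0)).astype(np.uint8)
n,L,st,_=cv2.connectedComponentsWithStats(m)
for k,(x,y) in names.items():
    u,v=int(x/S),int(y/S);ls=L[v-6:v+7,u-6:u+7];ls=ls[ls>0]
    if len(ls)==0: print(k,"none",P[v,u]);continue
    l=np.bincount(ls).argmax();q=P[L==l];zt=np.percentile(q[:,2],98)
    t=q[q[:,2]>zt-.006]
    print(k,st[l][:5],"ztop %.3f"%zt,"box",q.min(0).round(3),q.max(0).round(3),"topbox",t[:,:2].min(0).round(3),t[:,:2].max(0).round(3),"mid",((t.min(0)+t.max(0))/2).round(4),p[L==l].mean(0).round())
# wells
z=P[...,2];box=np.zeros_like(z,bool);box[138:236,285:386]=1
print("blocktop",np.median(z[box&(z>.03)]))
dark=(box&(z<.031)).astype(np.uint8)
c,_=cv2.findContours(dark,cv2.RETR_LIST,cv2.CHAIN_APPROX_NONE)
for k in c:
    if 60<cv2.contourArea(k)<3000:
        e=cv2.fitEllipse(k);print(np.round(e[0],1),np.round(e[1],1),"mouth",ray("top",*e[0],.034).round(4),"dia",np.round(np.array(e[1])*.88/431,3))
b=P[box&(z>.032)&(z<.036)][:,:2].astype(np.float32);print(cv2.minAreaRect(b))
cv2.imwrite("pics/crop1.png",cv2.resize(p[150:275,120:270,::-1],(720,600),interpolation=cv2.INTER_CUBIC))
E
```

```text
flask [225 106  31  38 840] ztop 0.107 box [0.61  0.21  0.008] [0.673 0.275 0.108] topbox [0.628 0.229] [0.658 0.256] mid [0.6426 0.2424 0.1045] [179. 173. 166.]
lb [159 174  32  31 759] ztop 0.073 box [0.473 0.345 0.01 ] [0.528 0.401 0.077] topbox [0.473 0.345] [0.528 0.401] mid [0.5003 0.3733 0.0721] [173. 163. 152.]
sb [226 165  22  25 239] ztop 0.057 box [0.506 0.227 0.008] [0.549 0.27  0.059] topbox [0.506 0.227] [0.549 0.27 ] mid [0.5273 0.2482 0.055 ] [156. 139. 121.]
bottle [171 129  20  26 375] ztop 0.115 box [0.584 0.349 0.008] [0.621 0.383 0.116] topbox [0.597 0.362] [0.607 0.371] mid [0.6022 0.3665 0.1128] [99. 63. 37.]
stS [179 228  12  12 108] ztop 0.026 box [0.401 0.346 0.01 ] [0.424 0.367 0.028] topbox [0.401 0.346] [0.424 0.367] mid [0.4127 0.3566 0.0242] [60. 54. 48.]
stL [231 218  18  18 244] ztop 0.031 box [0.409 0.225 0.024] [0.444 0.26  0.033] topbox [0.409 0.225] [0.444 0.26 ] mid [0.4267 0.2423 0.0294] [53. 46. 39.]
teal1 [142 224  13  11 115] ztop 0.027 box [0.412 0.42  0.012] [0.433 0.443 0.027] topbox [0.412 0.42 ] [0.432 0.443] mid [0.422  0.4314 0.0244] [
[... 306 characters left out ...]
0.4475 0.0241] [208. 183.  56.]
blue [204 253  12  11 108] ztop 0.027 box [0.352 0.292 0.02 ] [0.373 0.315 0.029] topbox [0.352 0.292] [0.373 0.315] mid [0.3626 0.3034 0.0251] [ 57.  91. 175.]
blocktop 0.03437336659273538
[359.2 207.6] [30.7 32.2] mouth [ 0.4648 -0.0051  0.034 ] dia [0.063 0.066]
[312.6 205.2] [37.8 38.6] mouth [0.4699 0.0913 0.034 ] dia [0.077 0.079]
[359.6 162.2] [21.6 22.7] mouth [ 0.5614 -0.0101  0.034 ] dia [0.044 0.046]
[313.8 159.8] [15.4 16.2] mouth [0.5665 0.0863 0.034 ] dia [0.031 0.033]
[336.4 187. ] [109.  114.8] mouth [0.5081 0.0406 0.034 ] dia [0.222 0.234]
((0.5164863467216492, 0.040360383689403534), (0.1921568661928177, 0.1926523596048355), 87.08307647705078)
```

View pics/crop1.png

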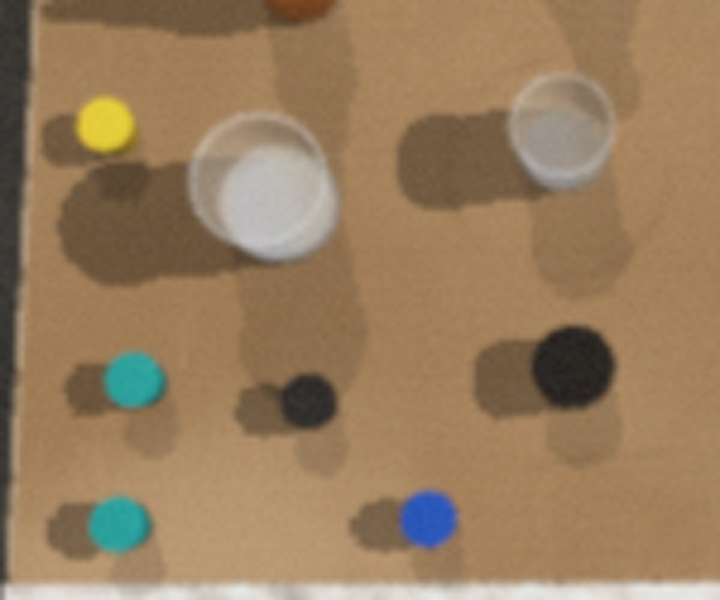

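The crop confirms it: small plain black stopper at (308,400) beside the large black one at (573,367). Measured about 23 mm across and 24 mm high, it's the smaller of the pair; the teal, yellow and blue ones are look-alikes. Heights and sizes match the description, so I'm starting with the stopper.

```bash
cat >> h.py <<'E'
def R(a):
    y=np.array([np.cos(a),np.sin(a),0]);z=np.array([0,0,-1.]);return np.column_stack([np.cross(y,z),y,z])
def pick(xy,tz,a,op,N,up=.13):
    x,y=xy;command_gripper(op);movep([x,y,tz+up],R(a));move_l([x,y,tz],feed=.12)
    command_gripper(0,N);s=sense();print("grip gap",round(s["finger_gap"],4),"F",s["gripper_force"],"t",s["time_s"])
    move_l([x,y,tz+up],feed=.15);s=sense();print("lifted gap",round(s["finger_gap"],4),s["gripper_force"],s["position"].round(4))
def place(xy,tz,a,op,up=.13,over=.003,F=5):
    # tz: TCP height with underside on the floor
    x,y=xy;movep([x,y,tz+up],R(a));sleep(.3);move_l([x,y,tz+.012],feed=.12);sleep(.2)
    h=move_l([x,y,tz-over],feed=.02,until_force=F);s=sense();print("touch",h,"dz",round(s["position"][2]-tz,4),"gap",round(s["finger_gap"],4))
    return h
def release(op,up=.15):
    command_gripper(op);s=sense();p=s["position"];move_l([p[0],p[1],p[2]+up],feed=.15);print("t",sense()["time_s"])
E
python3 - <<'E'
from h import *
a=np.pi/2
pick((.4127,.3566),.034,a,.05,40)
p,d=camera("wrist");cv2.imwrite("pics/w1.png",p[:,:,::-1])
E
```

```text
grip gap 0.021 F 39.09167723344581 t 3.625
lifted gap 0.021 39.10921714552387 [0.4121 0.3561 0.163 ]
```

View pics/w1.png

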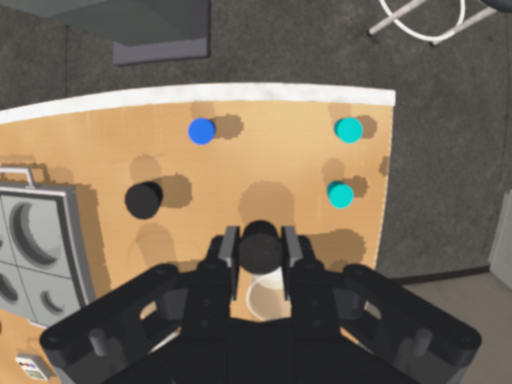

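The wrist view shows the black stopper held between the pads at (262,245). Next I place it, then pick the bottle.

```bash
python3 - <<'E'
from h import *
a=np.pi/2
place((.5665,.0863),.058,a,.05)
release(.04)
p,d=camera("top");P=cloud("top",d)
m=(p.max(2)<75)&(P[...,2]>.035)&(np.hypot(P[...,0]-.5665,P[...,1]-.0863)<.03)
q=P[m];print(len(q),((q.min(0)+q.max(0))/2).round(4) if len(q) else p[150:170,305:325].mean((0,1)))
cv2.imwrite("pics/t1.png",cv2.resize(p[100:260,250:410,::-1],(600,600)))
print(sense()["position"])
E
```

```text
touch True dz 0.0012 gap 0.0211
t 9.5583
371 [0.5669 0.0879 0.2928]
[0.56502844 0.08616027 0.20716485]
```

View pics/t1.png

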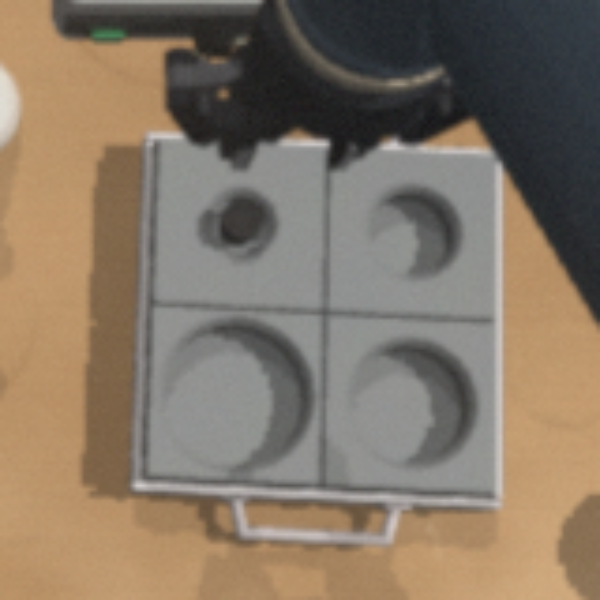

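The stopper stands in the small well, at crop (240,220). Bottle next.

```bash
python3 - <<'E'
from h import *
a=np.pi/2
pick((.6024,.3665),.073,a,.065,40,up=.15)
place((.5614,-.0101),.073+.014,a,.05,up=.13)
E
```

```text
grip gap 0.0329 F 39.523356160498224 t 12.875
lifted gap 0.0328 39.78564237331739 [0.6018 0.3661 0.2216]
touch True dz 0.001 gap 0.0325
```

```bash
python3 - <<'E'
from h import *
release(.055)
a=-np.pi/4
command_gripper(.078)
movep([.5003,.3733,.22],R(a))
p,d=camera("top");P=cloud("top",d);np.savez("t2.npz",p=p,d=d)
q=P[(P[...,2]>.1)&(np.hypot(P[...,0]-.5614,P[...,1]+.0101)<.04)];print(len(q),((q.min(0)+q.max(0))/2).round(4),q[:,2].max())
q=P[(P[...,2]>.043)&(P[...,2]<.06)&(np.hypot(P[...,0]-.5665,P[...,1]-.0863)<.025)];print(len(q),q.min(0),q.max(0),((q.min(0)+q.max(0))/2).round(4))
cv2.imwrite("pics/t2.png",cv2.resize(p[60:280,130:410,::-1],(764,600)))
print(sense()["time_s"])
E
```

```text
t 19.1333
65 [ 0.5613 -0.0086  0.1155] 0.13088068898069138
105 [0.55510546 0.07562755 0.04303934] [0.57758822 0.09833448 0.05146502] [0.5663 0.087  0.0473]
21.9833
```

View pics/t2.png

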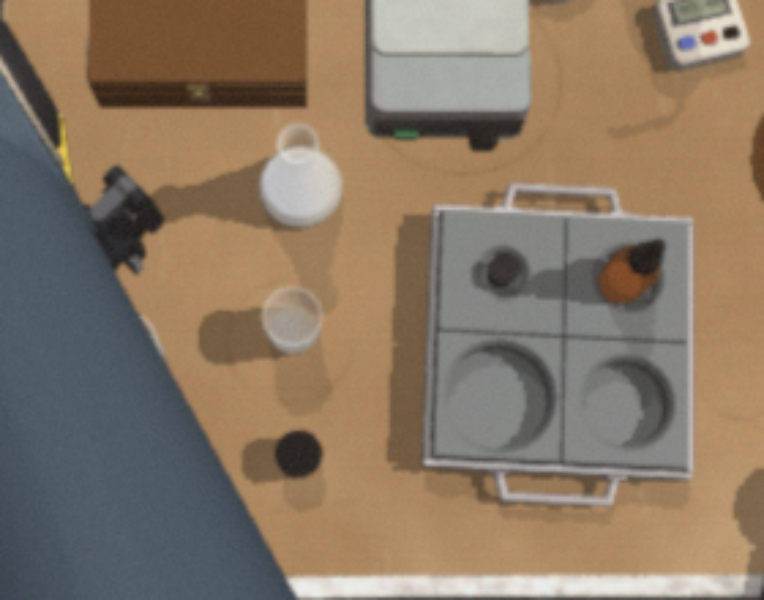

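The bottle stands in the 48 well (crop 630,272) with its top at 0.131, and the stopper top is at about 0.048–0.051. Both are seated. Next are the beaker and the flask.

```bash
python3 - <<'E'
from h import *
a=-np.pi/4
pick((.5003,.3733),.050,a,.078,30,up=.15)
s=sense()
if .04<s["finger_gap"]<.06:
    if place((.4648,-.0051),.064,a,.07,up=.15) : pass
E
```

```text
grip gap 0.0515 F 30.157540276604777 t 24.2083
lifted gap 0.0518 30.646331345287763 [0.4996 0.373  0.1989]
touch True dz 0.0003 gap 0.0518
```

```bash
python3 - <<'E'
from h import *
release(.07)
a=np.pi/2
pick((.6428,.2424),.102,a,.06,40,up=.15)
if .02<sense()["finger_gap"]<.04: place((.4699,.0913),.116,a,.06,up=.15)
E
```

```text
t 30.6333
grip gap 0.0281 F 39.29868062846026 t 34.3583
lifted gap 0.0283 39.38709251825628 [0.6421 0.2422 0.2506]
touch True dz 0.0007 gap 0.0281
```

```bash
python3 - <<'E'
from h import *
release(.055)
movep([.45,.40,.30],R(np.pi/2));sleep(.5)
p,d=camera("top");P=cloud("top",d)
for n,c,lo,r in(("flask",(.4699,.0913),.113,.03),("lb",(.4648,-.0051),.079,.045),("bottle",(.5614,-.0101),.12,.03),("st",(.5665,.0863),.043,.025),("sb",(.5273,.2482),.05,.04),("stL",(.4267,.2423),.024,.03)):
    q=P[(P[...,2]>lo)&(np.hypot(P[...,0]-c[0],P[...,1]-c[1])<r)]
    print(n,len(q),*(((q.min(0)+q.max(0))/2).round(4),np.percentile(q[:,2],97).round(4)) if len(q) else "-")
cv2.imwrite("pics/t3.png",cv2.resize(p[60:280,130:410,::-1],(764,600)))
print(sense()["time_s"])
E
```

```text
t 40.325
flask 103 [0.4701 0.0906 0.1184] 0.1218
lb 174 [ 0.4648 -0.0052  0.0847] 0.0881
bottle 32 [ 0.5621 -0.0077  0.1265] 0.1314
st 106 [0.5662 0.087  0.0473] 0.0509
sb 93 [0.5278 0.2482 0.0547] 0.0575
stL 243 [0.4267 0.2423 0.0279] 0.0311
42.0667
```

View pics/t3.png

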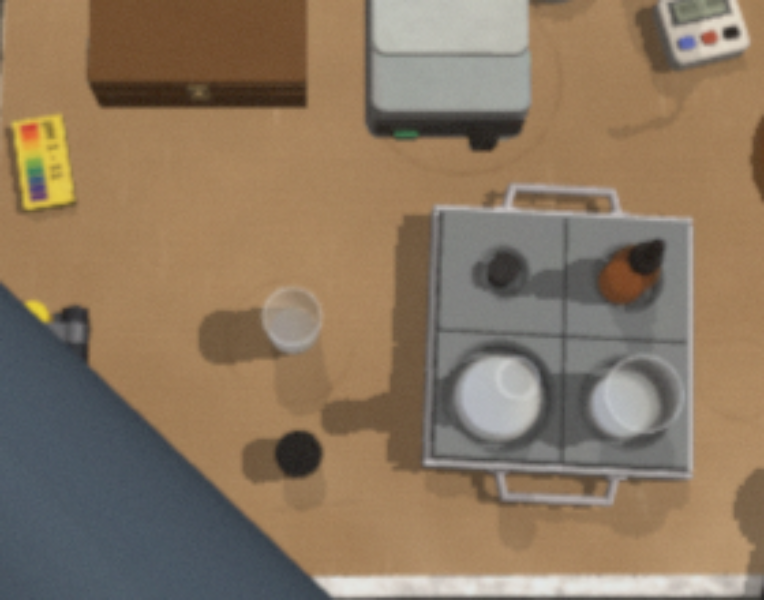

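All four items are seated and upright: flask (500,395), large beaker (635,398), bottle (630,272) and stopper (503,270). The small beaker and large stopper haven't moved.

```bash
python3 -c "
from rig import *
print(finish_job())"
```

```text
the job is handed in; nothing more can be done
None
```

I packed and handed in the carrier: flask, larger beaker, dropping bottle and smaller (black) stopper each measured seated in its own well, with the small beaker and large stopper unmoved, about 42 s on the clock; the hand-in call returned no verdict.

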